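Close the hasp of the longer lens case

TASK

Two wooden lens cases stand on the bench, both with their steel hasp standing open. The longer case is packed: swing its hasp over its staple and right down, so that it lies flat on the lid. Leave the hasp of the short case open as it is.

Things in the scene. Friction and masses are not known exactly. Their poses are not given: they have to be found in the camera images.
- long_case: The longer wooden case, 130 deep (its x) x 240 wide (y) x 55 mm high, fixed, lid shut. Origin: centre of its underside; z up, x roughly away from the robot. The hasp's hinge axis runs along y at x = +42, z = 59 mm, on the centre line y = 0. Strap: steel, 26 wide, 3 thick, 81 mm from axis to rolled tip. Small things lie on the lid about 88 mm to either side (y) of the hasp.
- long_staple (a point): Top of the staple, a steel wire loop 18 mm long (along the case's x) standing 12 mm above the long case's lid, 35 mm from the hinge axis. When the hasp is closed it comes up through the strap's slot (24 to 46 mm from the axis); the plain tongue beyond (46 to 81 mm) then lies on the lid, its upper face 59 mm above the bench.
- long_hasp (a joint): Angle of the long case's hasp: 0 = closed, flat on the lid, strap pointing to the case's -x (towards the robot); 1.57 = upright; more = leaning back, away from the robot. Starts at 1.6 to 1.95; stop at 2.2. Stiff hinge (about 0.03 N m; 0.5 N at 60 mm moves it): the strap stays where it is left and must be pushed all the way down.
- short_hasp (a joint): Angle of the hasp on the shorter case (same make, 130 x 130 x 55 mm, fixed, about 0.22 to 0.5 m from the long one), with the same meaning. Starts open at 1.6 to 1.95 and is to stay open. Tall machines, up to about 0.4 m, stand on the bench to the left of both cases (y over 0.25, x over 0.43) and behind them (x over 0.57).
Things that resemble listed ones, but are neither listed nor needed, are in the scene too. Leave any green look-alike of the part that bears short_hasp alone.

How it is judged:
By the outcome, as a careful person would: the job done as asked, in the order asked, and still so for the second after the job is handed in, with the robot touching nothing.
It also fails if it takes over 32 s, if anything falls off the work surface, if the arm or the gripper's body presses on something with over 40 N, if the wrist force passes 120 N, or if a joint passes its speed limit or range.

ROBOT

A 6-joint arm with a two-finger parallel gripper is mounted at the origin on a cart in front of the work surface, level with it; the furniture and walls round the work are solid. World frame = base frame: x ahead of the robot, y to its left, z up, the work surface at z = 0. Lengths are in m, angles in degrees, forces in N, time in s.
With the tool pointing down it reaches from about 0.25 to 0.725 m from the base axis. Payload 9.7 kg.
Tool frame: the origin (TCP) lies at the very end of the fingers, on their centre line; the grasp point (between the pads) lies 19 mm behind it; z points along the fingers, y is the line along which they close (so a half turn about z gives the same grasp; the last joint's range is limited). The gripper opens to 85 mm and grips with 20 to 120 N. Pads are 22 mm wide; open, the fingers measure 114 mm over their backs; the gripper's body (76 mm by 85 mm) begins 54 mm behind the grasp point. The pads swing forward as they close: fully open they stand 13 mm farther back than shut.
Start: joints at [72.193, 4.979, 10.078, 95.1, 0, 90], TCP at [0.168, 0.524, 0.231] pointing down, gripper open.
Joint ranges: [-179.16, 179.16], [-48.56, 103.87], [-65.8, 70.77], [-126.05, 130.52], [-82.76, 87.17], [-180, 180]. Speed limits (degrees/s): [127.2, 127.2, 147.25, 180, 180, 180].

INTERFACE

Orientations are given as [roll, pitch, yaw] about the fixed x, y, z axes, in that order (R = Rz(yaw) Ry(pitch) Rx(roll)).
In Python, from workcell import bot, viewer, finder gives the robot as it stands. The module is installed in compiled form; this text tells all that it offers.
- The arm moves only by the shell command python3 -m inch 'ROWS' [FORCE]. ROWS is JSON, a list that holds one entry, the list of rows, each a list of 7 numbers: the opening in per cent of the stroke, from 0 (shut) to 100 (fully open), then the shift along the tool's x, y, z in mm, then the turn, a rotation vector about the tool's x, y, z in degrees. In form: [[[grip, tx, ty, tz, ax, ay, az], ...]]. A call has 1 to 8 rows; each row shifts and turns the commanded pose from where the row before left it, along the tool's axes as they then stand; what a row does not reach is not made up. A row lasts 1/8 s, in which the tool goes at most 62.5 mm and 10.7 degrees, less where a joint would pass 70% of its speed; a pose out of reach is approached as far as the arm can. A call with a gripper value outside its range is refused whole. The fingers move at their own pace and stop on an object; FORCE is the grip in N (left out, the last holds). Time passes only in rows, so rows that do not move let the fingers close. It gives the time, the measured TCP pose, the force, the opening and the grip force at its end, in the units of the state.
- bot.get_obs(): the state, without advancing time (a new reading comes with each control period).
- viewer.camera(name): name is "scene" or "top" or "wrist"; returns a dict with "pixels" (420x560x3 uint8, red, green, blue), "vfov" (degrees; the focal length in pixels is half the picture's height over the tangent of half this angle, whatever the lens; pixels are square), "cx", "cy" (the principal point, pixels), "R" (3x3) and "t" (3): a world point X has camera coordinates R X + t. Camera axes: x right, y down, z forward; pixel columns grow to the right and rows downward; lengths in m; the calibration is good to about 2 mm. A picture is of the moment at which its call begins. There is no depth.
- bot.job_done(): hands the job in; it is judged then, once.
Trained networks look in the newest picture that a camera, given by its name, has taken for a name from the list of things; names that differ only in an ending like _2 or _b are one class to them, and where a whole thing is asked for, a point or a joint stands for the part that bears it (a point fixed in the world has none). Each returns a list of dicts, best first, with "conf" (0 to 1); they miss things now and then, are a little off and sometimes report something else, mostly with a low value. They report only what shows in the picture. A call takes as long as a camera call. They do not tell look-alikes from the thing itself.
- finder.outline_of(camera, thing): "pixels" (420x560 bool, what is visible of it) and "extent" ([centre column, centre row, width, height] in pixels, round what is visible of it).
- finder.mark_of(camera, thing): "position" ([column, row] in pixels: a listed point, or the origin of a listed thing).
The state is a dict: "time": time; "q": joint angles; "qd": joint speeds; "joint_efforts": joint torques, N m; "ee_pos": TCP position; "tcp_rot": TCP orientation; "wrist_force": force on the tool from outside, world axes, zero at the start; "torque": the same for the moment, N m; "opening": finger opening in m; "grasp_force": force on a finger pad.
Only numpy, scipy, OpenCV 4.12 (cv2) and the standard library are available. Lean on these libraries where they do the work, as an engineer would, in place of code of your own. Each camera call takes 0.05 s, during which the arm holds its last target. There are 200 camera calls.

## Working session

There is one attempt and no reset: what is moved stays moved. The work goes in short steps, Python scripts to look and compute and a shell command to move; the robot and the scene stay as the last step left them, time stands still between calls to the robot, and variables do not carry over. Pictures are saved under pics/ and viewed, at most 10 in all, crops included, and the job is handed in when it is done.

```bash
mkdir -p pics
python3 - <<'E'
from workcell import bot,viewer,finder
import cv2,numpy as np
ims=[]
for c in ["scene","top"]:
    p=viewer.camera(c); im=cv2.cvtColor(p["pixels"],cv2.COLOR_RGB2BGR); cv2.imwrite(f"pics/{c}1.png",im)
    print(c,p["vfov"],p["cx"],p["cy"],np.round(p["R"],4).tolist(),np.round(p["t"],4).tolist())
    for n in ["long_case","long_hasp","short_hasp"]:
        for d in finder.outline_of(c,n)[:3]: print(n,d["conf"],np.round(d["extent"]))
    for n in ["long_case","long_staple"]:
        for d in finder.mark_of(c,n)[:3]: print(n,d["conf"],np.round(d["position"],1))
o=bot.get_obs();print(o)
E
```

```text
scene 45.14562818949266 276.08417895988623 212.8341184736839 [[0.6353, -0.7722, -0.0083], [-0.5844, -0.4737, -0.6589], [0.5049, 0.4234, -0.7522]] [-0.4045, 0.2892, 0.8071]
long_case 0.63 [369. 311. 158. 141.]
long_hasp 0.93 [385. 264.  24.  42.]
short_hasp 0.89 [258. 221.  39.  31.]
short_hasp 0.79 [198. 148.  10.  36.]
long_case 0.84 [364.2 315.2]
long_staple 0.65 [368.7 292.3]
top 52.009207382589175 288.1526648024025 205.79839044324427 [[0.0242, -0.9994, 0.0265], [-0.9946, -0.0268, -0.0999], [0.1005, -0.0239, -0.9946]] [-0.1423, 0.5028, 0.9789]
long_case 0.65 [377. 227. 107.  58.]
long_hasp 0.68 [386. 203.  22.  10.]
short_hasp 0.92 [269. 218.  14.  34.]
long_case 0.69 [374.5 226.1]
long_staple 0.9 [379.5 224.4]
{'time': 0.6, 'q': array([7.21928564e+01, 4.97870039e+00, 1.00767757e+01, 9.51020645e+01,
       1.02819240e-03, 8.99981232e+01]), 'qd': array([-0.02157168, -0.11199784,  0.04065491,  0.10307725,  0.00734074,
       -0.08756065]), 'joint_efforts': array([-2.34595413e-03, -5.19830918e+01,  4.64681840e+01,  1.52094784e-03,
       -1.40085585e-04, -6.73266712e-06]), 'ee_pos': array([0.16818319, 0.52362171, 0.23127317]), 'tcp_rot': array([-1.79996011e+02, -1.02832306e-03,  1.62194733e+02]), 'wrist_force': array([0.70988595, 0.52807051, 0.5671034 ]), 'torque': array([ 0.02247901, -0.01462603,  0.02108117]), 'grasp_force': 0.0, 'opening': 0.08515817007050645}
```

View pics/scene1.png

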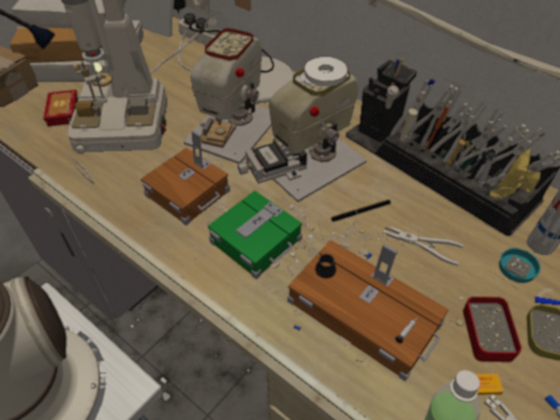

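View pics/top1.png

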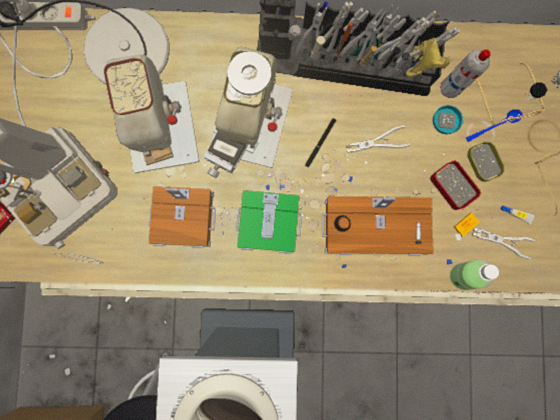

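The scene shows the long case at the right (hasp at about (385,264)), the short orange case at (185,180) and a green look-alike between them. In the top view the long case is centred at (378,225), its hasp at (386,203).

```bash
cat > h.py <<'E'
import numpy as np,cv2
def ray(p,uv):
    f=210/np.tan(np.radians(p["vfov"]/2)); R=np.array(p["R"])
    d=R.T@np.array([(uv[0]-p["cx"])/f,(uv[1]-p["cy"])/f,1]); return -R.T@np.array(p["t"]),d
def atz(p,uv,z):
    o,d=ray(p,uv); return o+d*(z-o[2])/d[2]
def tri(rs):
    A=sum(np.eye(3)-np.outer(d,d)/(d@d) for o,d in rs); b=sum((np.eye(3)-np.outer(d,d)/(d@d))@o for o,d in rs)
    return np.linalg.solve(A,b)
E
python3 - <<'E'
from h import *
from workcell import bot,viewer,finder
s=viewer.camera("scene");ms=finder.mark_of("scene","long_staple")[0]["position"]
t=viewer.camera("top");mt=finder.mark_of("top","long_staple")[0]["position"]
print(atz(s,ms,.067),atz(t,mt,.067),tri([ray(s,ms),ray(t,mt)]))
o=finder.outline_of("top","long_case")[0]["pixels"]
hsv=cv2.cvtColor(t["pixels"],cv2.COLOR_RGB2HSV)
m=((hsv[...,0]<16)&(hsv[...,1]>120)).astype(np.uint8); m[:,:320]=0;m[:,440:]=0;m[:190]=0;m[260:]=0
c=max(cv2.findContours(m,0,2)[0],key=cv2.contourArea)
b=cv2.boxPoints(cv2.minAreaRect(c)); print(b.tolist()); print([atz(t,x,.055).round(3).tolist() for x in b])
hp=finder.outline_of("top","long_hasp")[0]; print(hp["extent"],hp["conf"])
e=hp["extent"]
for z in(.06,.14):print(atz(t,e[:2],z))
for n,d in(("scene",s),):
    im=cv2.cvtColor(d["pixels"],cv2.COLOR_RGB2BGR)
    a=cv2.resize(im[220:380,280:460],None,fx=3,fy=3,interpolation=2); cv2.imwrite("pics/c1.png",a)
E
```

```text
[ 0.46939932 -0.33816319  0.067     ] [ 0.46771876 -0.33920589  0.067     ] [ 0.46765496 -0.33869665  0.06961071]
[[326.0, 196.0], [432.0, 196.0], [432.0, 253.0], [326.0, 253.0]]
[[0.528, -0.215, 0.055], [0.535, -0.459, 0.055], [0.405, -0.457, 0.055], [0.399, -0.217, 0.055]]Traceback (most recent call last):
  File "<stdin>", line 11, in <module>
IndexError: list index out of range
```

```bash
python3 -m inch '[[[0,0,0,0,0,0,10.7],[0,0,0,0,0,0,10.7],[0,0,0,0,0,0,10.7],[0,0,0,0,0,0,10.7],[0,0,0,0,0,0,10.7],[0,0,0,0,0,0,10.7],[0,0,0,0,0,0,10.7],[0,0,0,0,0,0,10.7]]]'; python3 -m inch '[[[0,0,0,0,0,0,10.7],[0,0,0,0,0,0,10.7],[0,0,0,0,0,0,10.7],[0,0,0,0,0,0,10.7],[0,0,0,0,0,0,10.7],[0,0,0,0,0,0,10.7],[0,0,0,0,0,0,10.7]]]'
```

```text
time: 1.9
ee_pos: [0.1682, 0.5236, 0.2313]
tcp_rot: [180.0, 0.0, 76.2]
wrist_force: [-0.3, 0.4, -0.2]
opening: 0.0
grasp_force: 0.0
time: 2.78
ee_pos: [0.4065, 0.3106, 0.2318]
tcp_rot: [-167.6, 7.4, 30.5]
wrist_force: [1.1, -0.6, -1.2]
opening: -0.0001
grasp_force: 0.0
```

```bash
python3 -c "
from workcell import bot
o=bot.get_obs();print(o['q'].round(1),o['ee_pos'],o['tcp_rot'],o['wrist_force'])"
```

```text
[ 30.5   6.5  10.6 101.5  12.4 179.9] [0.40654531 0.31055126 0.23178042] [-167.56478047    7.38225475   30.54782273] [ 1.05358802 -0.64272581 -1.15422114]
```

```bash
cat > go.py <<'E'
import sys,numpy as np
from scipy.spatial.transform import Rotation as Ro
from workcell import bot
o=bot.get_obs();R=Ro.from_euler('xyz',o['tcp_rot'],degrees=True)
g=np.array(eval(sys.argv[1])); G=Ro.from_euler('xyz',[180,0,float(sys.argv[2])],degrees=True)
print("shift mm",(R.inv().apply(g-o['ee_pos'])*1000).round(1),"then turn",(R.inv()*G).as_rotvec(degrees=True).round(1),o['q'].round(1),o['time'])
E
python3 go.py '[.40,-.10,.25]' 1.5
```

```text
shift mm [-214.9  344.1  -66.2] then turn [-10.3  10.3  28.1] [ 30.5   6.5  10.6 101.5  12.4 179.9] 2.775
```

```bash
python3 -m inch '[[[0,-27,43,-8,0,0,0],[0,-27,43,-8,0,0,0],[0,-27,43,-8,0,0,0],[0,-27,43,-8,0,0,0],[0,-27,43,-8,0,0,0],[0,-27,43,-8,0,0,0],[0,-27,43,-8,0,0,0],[0,-27,43,-8,0,0,0]]]'; python3 go.py '[.40,-.10,.25]' 1.5
```

```text
time: 3.78
ee_pos: [0.3989, -0.1007, 0.2484]
tcp_rot: [-167.6, 7.3, 30.7]
wrist_force: [1.0, 0.4, 0.3]
opening: 0.0
grasp_force: 0.0
shift mm [ 1.1 -0.4 -1.7] then turn [-10.2  10.3  28.3] [-16.3   0.2   5.6 109.4   3.1 133.3] 3.775
```

Turn upright, 4 rows.

```bash
python3 -m inch '[[[0,0,0,0,-2.6,2.6,7.1],[0,0,0,0,-2.6,2.6,7.1],[0,0,0,0,-2.6,2.6,7.1],[0,0,0,0,-2.6,2.6,7.1]]]'; python3 go.py '[.575,-.338,.231]' 1.5
python3 - <<'E'
from h import *
from workcell import bot,viewer,finder
s=viewer.camera("wrist")
for n in["long_staple","long_case"]:
    for d in finder.mark_of("wrist",n): print(n,d["conf"],d["position"],atz(s,d["position"],.067 if n=="long_staple" else 0))
cv2.imwrite("pics/w1.png",cv2.cvtColor(s["pixels"],cv2.COLOR_RGB2BGR))
E
```

```text
time: 4.28
ee_pos: [0.3991, -0.0992, 0.2485]
tcp_rot: [179.8, -0.3, 1.1]
wrist_force: [-0.4, -0.0, -0.9]
opening: -0.0004
grasp_force: 0.0
shift mm [171.1 242.2  19.2] then turn [ 0.2 -0.3 -0.4] [-13.9 -13.7  -5.5  97.9  -0.2 165. ] 4.275
long_staple 0.68 [531.2, 123.4] [ 0.47389568 -0.33899144  0.067     ]
long_case 0.84 [486.6, 128.8] [ 0.46872249 -0.3388982   0.        ]
```

View pics/w1.png

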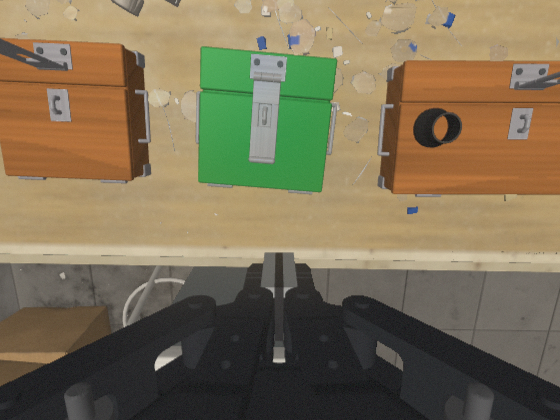

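The wrist view shows the long case's staple at (520,123), which agrees with (0.47,-0.339). Move behind the strap.

```bash
python3 -m inch '[[[0,29,40,0,0,0,0],[0,29,40,0,0,0,0],[0,29,40,0,0,0,0],[0,29,40,0,0,0,0],[0,29,40,0,0,0,0],[0,29,42,0,0,0,0],[0,4,0,10,0,0,0],[0,0,0,10,0,0,0]]]'
python3 go.py '[.577,-.339,.110]' 1.5
python3 - <<'E'
from h import *
from workcell import bot,viewer,finder
s=viewer.camera("scene")
im=cv2.cvtColor(s["pixels"],cv2.COLOR_RGB2BGR)
cv2.imwrite("pics/s2.png",cv2.resize(im[160:380,280:480],None,fx=2.7,fy=2.7,interpolation=2))
E
```

```text
time: 5.42
ee_pos: [0.583, -0.3366, 0.2273]
tcp_rot: [180.0, -0.0, 1.5]
wrist_force: [-0.0, 0.8, -0.1]
opening: 0.0002
grasp_force: 0.0
shift mm [ -6.1   2.2 117.3] then turn [ 0. -0.  0.] [-30.   23.1  31.3  98.2  -0.  148.5] 5.425
```

View pics/s2.png

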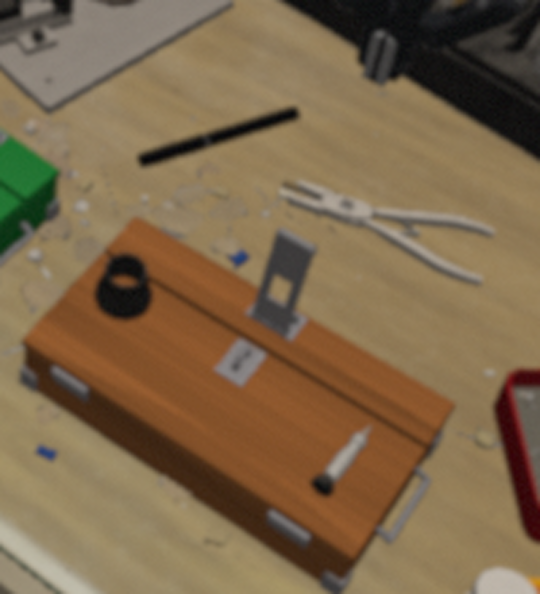

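The picture shows the closed fingers at (380,55), behind the strap and clear of everything. Descend and begin the push.

```bash
python3 -m inch '[[[0,0,2,29,0,0,0],[0,0,0,29,0,0,0],[0,0,0,29,0,0,0],[0,0,0,28,0,0,0],[0,-15,0,0,0,0,0],[0,-15,0,0,0,0,0],[0,-15,0,0,0,0,0],[0,-12,0,0,0,0,0]]]'
```

```text
time: 6.48
ee_pos: [0.5254, -0.3394, 0.1153]
tcp_rot: [179.8, -0.2, 1.5]
wrist_force: [0.9, 0.5, 0.2]
opening: -0.0004
grasp_force: 0.2
```

```bash
python3 -m inch '[[[0,-10,0,-2,0,0,0],[0,-10,0,-1,0,0,0],[0,-11,0,1,0,0,0],[0,-11,0,1,0,0,0],[0,-8,0,4,0,0,0],[0,-8,0,4,0,0,0],[0,-7,0,6,0,0,0],[0,-7,0,6,0,0,0]]]'
python3 - <<'E'
from h import *
from workcell import bot,viewer,finder
s=viewer.camera("scene")
im=cv2.cvtColor(s["pixels"],cv2.COLOR_RGB2BGR)
cv2.imwrite("pics/s3.png",cv2.resize(im[160:380,280:480],None,fx=2.7,fy=2.7,interpolation=2))
E
```

```text
time: 7.48
ee_pos: [0.4544, -0.342, 0.0944]
tcp_rot: [179.9, -0.2, 1.4]
wrist_force: [11.5, -0.3, -5.8]
opening: 0.0001
grasp_force: 5.8
```

View pics/s3.png

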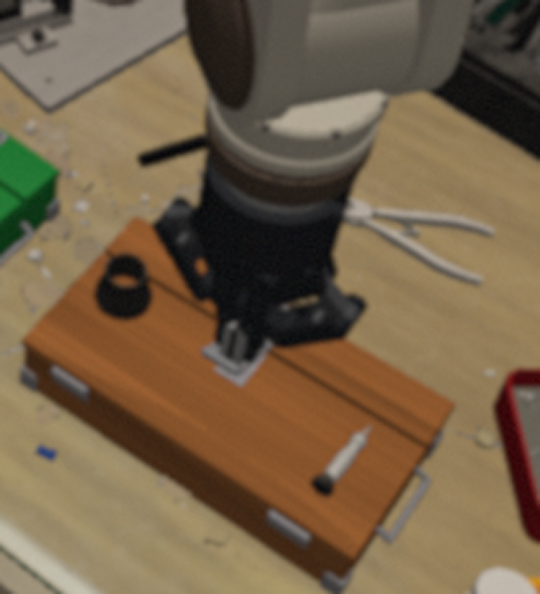

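Run:
```python
from h import *
from workcell import bot,viewer,finder
s=viewer.camera("scene")
im=cv2.cvtColor(s["pixels"],cv2.COLOR_RGB2BGR)
a=cv2.resize(im[255:325,335:405],(560,560),interpolation=2)
w=viewer.camera("wrist")
cv2.imwrite("pics/s4.png",a)
cv2.imwrite("pics/w4.png",cv2.cvtColor(w["pixels"],cv2.COLOR_RGB2BGR))
o=bot.get_obs();print(o['wrist_force'],o['torque'],o['ee_pos'])
```

```text
[ 1.49882998 -0.22157495  0.02104375] [-0.01481353 -0.14714153 -0.00265154] [ 0.45407956 -0.34196508  0.09428139]
```

View pics/s4.png

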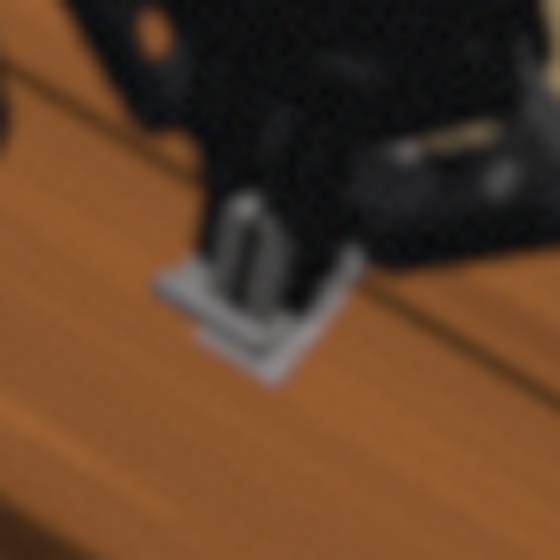

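View pics/w4.png

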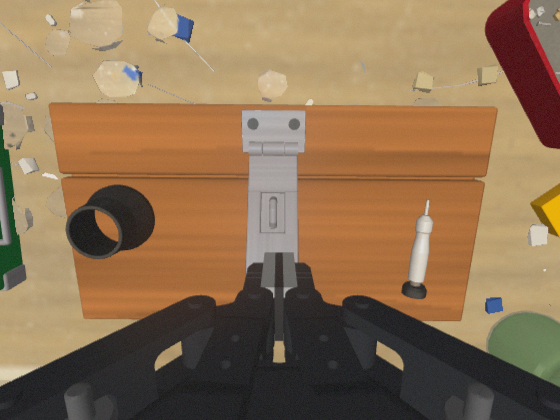

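Both show the finger lying on the strap near its tip, the strap at about 30° with the staple lining up in the slot at (272,212). Press on down.

```bash
python3 -m inch '[[[0,-5,0,7,0,0,0],[0,-4,0,8,0,0,0],[0,-1,0,7,0,0,0],[0,0,0,6,0,0,0],[0,0,0,4,0,0,0],[0,0,0,2,0,0,0],[0,0,0,0,0,0,0]]]'
```

```text
time: 8.5
ee_pos: [0.4446, -0.3424, 0.0609]
tcp_rot: [179.9, -0.1, 1.4]
wrist_force: [0.5, -0.1, 0.3]
opening: 0.0001
grasp_force: 0.0
```

```bash
python3 -m inch '[[[0,0,0,1,0,0,0],[0,0,0,1,0,0,0],[0,0,0,0.5,0,0,0],[0,0,0,0,0,0,0]]]'
```

```text
time: 9.0
ee_pos: [0.4447, -0.3425, 0.0589]
tcp_rot: [179.8, -0.2, 1.4]
wrist_force: [-0.5, 1.7, 4.4]
opening: 0.0001
grasp_force: 2.3
```

Contact at 0.0589 (expected 0.059). A little more press, then lift clear and look.

```bash
python3 -m inch '[[[0,0,0,0.7,0,0,0],[0,0,0,0,0,0,0]]]'; python3 -m inch '[[[0,0,0,-20,0,0,0],[0,0,0,-40,0,0,0],[0,-20,0,-50,0,0,0],[0,-40,0,-20,0,0,0],[0,-50,0,0,0,0,0],[0,0,0,0,0,0,0]]]'
python3 - <<'E'
from h import *
from workcell import bot,viewer,finder
s=viewer.camera("scene")
im=cv2.cvtColor(s["pixels"],cv2.COLOR_RGB2BGR)
cv2.imwrite("pics/s5.png",cv2.resize(im[110:390,90:470],None,fx=2,fy=2,interpolation=2))
w=viewer.camera("wrist")
cv2.imwrite("pics/w5.png",cv2.cvtColor(w["pixels"],cv2.COLOR_RGB2BGR))
E
```

```text
time: 9.25
ee_pos: [0.4447, -0.3426, 0.0587]
tcp_rot: [179.8, -0.2, 1.4]
wrist_force: [-1.9, 1.8, 9.0]
opening: -0.0006
grasp_force: 4.5
time: 10.0
ee_pos: [0.3321, -0.3449, 0.1882]
tcp_rot: [179.8, -0.2, 1.3]
wrist_force: [0.2, -0.1, -0.5]
opening: -0.0001
grasp_force: 0.0
```

View pics/s5.png

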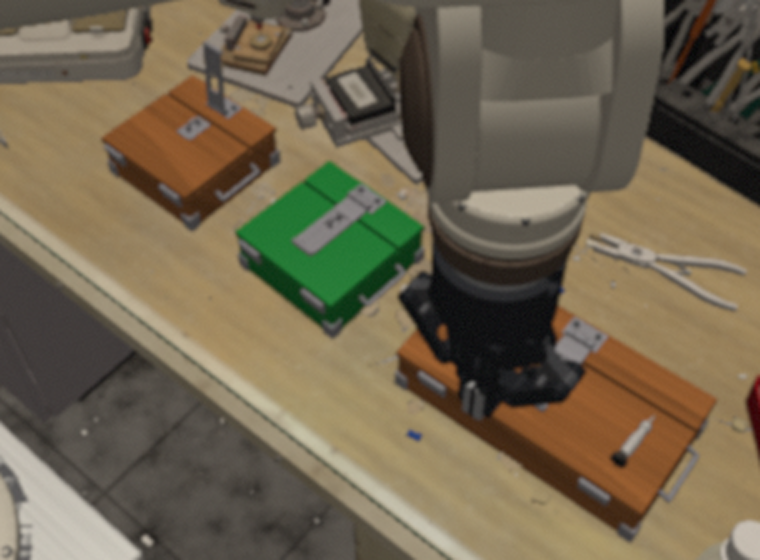

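View pics/w5.png

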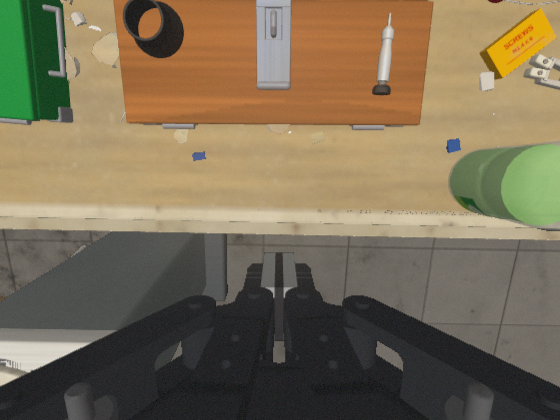

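The strap lies flat, with its tip at (273,85) and the staple through the slot at (273,22) in the wrist view. The short case's hasp at (215,80) in the scene crop is still upright, the small things haven't moved, and the robot is clear.

```bash
python3 -c "
from workcell import bot
print(bot.job_done())"
```

```text
the job is handed in; nothing more can be done
None
```

The long case's hasp is closed flat over its staple, the short case's hasp is still open, and the job was handed in at about 10 s with the robot clear of everything.

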